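# Unscrew the lid of a sample canister and lay it in the tray

## Task

Open the sample canister: unscrew its blue lid anticlockwise until the threads let go (its black arms can simply be pushed round), lift the lid off, and set it down gently, grip upward, flat in the metal tray. Leave the bottles, the petri dish and the beaker where they stand.

Things in the scene. Friction and masses are not known exactly. Their poses are not given: they have to be found in the camera images.
- canister: aluminium canister bolted by a dark 130 x 130 x 10 mm foot plate (cannot move or turn); body 92 mm across, neck 44 mm across (bore 37, 57 over its outer right-hand thread, 10 mm pitch). Origin: centre of the foot's underside, on the worktop; z up along the axis of neck and lid. Right-hand thread: the lid loosens anticlockwise seen from above.
- canister_mouth (a point): centre of the canister's mouth, on the axis, at the top of the neck, 130 mm above the worktop
- lid: blue screw lid, 73 mm across, 50 mm tall, 0.25 kg, a plug inside, screwed down at the start. Origin: on its axis at the skirt's lower edge (86 mm above the worktop at the start); x along its two black push arms, y across them, z up out of the lid. It rises 10 mm a turn after about 0.1 turn of play; the threads let go after 1.95 to 2.1 turns (20 mm up). Turned further it stays free but loose: it rocks a little and drops one pitch.
- lid_arm (a point): middle of one of the two black push arms (at +x and -x of the lid; this one at +x), 62 mm from the axis, 37 mm above the lid's origin. Each arm reaches from the skirt out to 82 mm from the axis, 14 mm wide, 12 mm tall (31 to 43 mm above the lid's origin). Closed fingertips circling the axis at a radius of about 66 mm push it round with a few newtons; the lid stays where it is left.
- lid_grip (a point): middle of the top of the black grip on the lid's flat top, on the axis, 67 mm above the lid's origin: 40 mm long (along the arms), 14 mm wide, 17 mm tall. Pinch it across its 14 mm width to lift the lid.
- tray: loose shallow square metal tray, 170 x 170 mm outside, 12 mm tall, walls and floor about 4 to 5 mm thick, 0.6 kg; the lid's arms may reach out over its rim. Origin: centre of its underside, z up.
- orange_bottle: laboratory bottle with an orange cap, 69 mm across, 135 mm tall; bystander. Origin: centre of its underside.
- blue_bottle: laboratory bottle with a blue cap, 69 mm across, 138 mm tall; bystander. Origin: centre of its underside.
- petri: closed petri dish, 89 mm across, 15 mm tall; bystander. Origin: centre of its underside.
- beaker: empty glass beaker, 55 mm across, 70 mm tall; bystander. Origin: centre of its underside.
Things that resemble listed ones, but are neither listed nor needed, are in the scene too. Of the things like the lid, leave any that is pink or purple; of the rest the larger one is meant.

How it is judged:
On the way, in this order (a step that is already met when the one before it is completed fails the run):
1. the lid has been unscrewed by more than a turn: it has risen at least 12 mm on the neck and is still over it, upright (z of lid in the frame of canister above 0.098 m and horizontal distance between lid and canister below 0.01 m and angle between lid's own z axis and vertical below 0.25 rad), for 0.1 s.
2. the lid is lifted clear of the neck: its lower edge is above the canister's mouth (z of lid in the frame of canister_mouth above 0.005 m), for 0.1 s.
At the end, for the whole second after the job is handed in: the lid lies flat on the tray's floor, grip upward (within 0.1 rad of level, its lower edge less than 9 mm above the tray's underside, its axis within 60 mm of the tray's centre), released and at rest; the tray is level (horizontal distance between lid and tray below 0.06 m and z of lid in the frame of tray below 0.009 m and angle between each of lid, tray's own z axis and vertical below 0.1 rad and linear speed of lid below 0.02 m/s and contact force between lid and tray above 0.5 N); the robot touches nothing.
It fails at once if the lid falls into the tray or hits it (faster than 0.45 m/s within 50 mm of the tray's underside) (horizontal distance between lid and tray below 0.08 m and z of lid in the frame of tray below 0.05 m and linear speed of lid above 0.45 m/s).
It fails at once if a bottle, the petri dish or the beaker is shifted by more than 25 mm or tipped by more than 0.3 rad (distance of any of orange_bottle, blue_bottle, petri, beaker from where it was at the start of the episode above 0.025 m or angle between any of orange_bottle, blue_bottle, petri, beaker's own z axis and vertical above 0.3 rad).
It also fails if it takes over 69 s, if anything falls off the work surface, if the arm or the gripper's body presses on something with over 40 N, if the wrist force passes 120 N, or if a joint passes its speed limit or range.

## Robot

A 6-joint arm with a two-finger parallel gripper is mounted at the origin on a cart in front of the work surface, level with it; the furniture and walls round the work are solid. World frame = base frame: x ahead of the robot, y to its left, z up, the work surface at z = 0. Lengths are in m, angles in rad, forces in N, time in s.
With the tool pointing down it reaches from about 0.25 to 0.775 m from the base axis. Payload 8.9 kg.
Tool frame: the origin (TCP) lies between the finger pads; the fingertips stand 17 mm ahead of it and the grasp point (between the pads) lies 2 mm behind it; z points along the fingers, x is the direction in which the jaws open and shut, and the axes are right-handed (so a half turn about z gives the same grasp; the last joint's range is limited). The gripper opens to 85 mm and grips with 20 to 120 N. Pads are 22 mm wide; open, the fingers measure 114 mm over their backs; the gripper's body (76 mm by 85 mm) begins 54 mm behind the grasp point. The pads swing forward as they close: fully open they stand 13 mm farther back than shut.
Start: joints at [-1.433, 0.291, -0.153, 1.127, 0, 1.431], TCP at [0.143, -0.505, 0.248] pointing down, gripper open.
Joint ranges: [-2.52, 2.52], [-0.91, 1.74], [-1.3, 1.37], [-1.96, 2.02], [-1.52, 1.47], [-3.14, 3.14]. Speed limits (rad/s): [2.22, 2.22, 2.79, 3.14, 3.14, 3.14].

## Interface

Orientations are given as a rotation vector (axis times angle).
In Python, from cell import sense, grab_frame, sign_off gives the robot as it stands. The module is installed in compiled form; this text tells all that it offers.
- The arm moves only by the shell command python3 -m jog 'ROWS' [FORCE]. ROWS is JSON, one flat list of numbers, 7 for each row, row after row: the shift along the tool's x, y, z in mm, then the turn, a rotation vector about the tool's x, y, z in degrees, then the opening, from 0 (shut) to 1 (fully open). A call has 1 to 12 rows; each row shifts and turns the pose as measured when the row begins, along the tool's axes as they then stand; what a row does not reach is not made up. A row lasts 1/12 s, in which the tool goes at most 41.7 mm and 7.16 degrees, less where a joint would pass 70% of its speed; a pose out of reach is approached as far as the arm can. A call is refused whole if a number of a shift passes 41.7 or a number of a turn 7.16, either way. A call with a gripper value outside its range is refused whole. The fingers move at their own pace and stop on an object; FORCE is the grip in N (left out, the last holds). Time passes only in rows, so rows that do not move let the fingers close. It gives the time, the measured TCP pose, the force and the opening at its end, in the units of the state.
- sense(): the state, without advancing time (a new reading comes with each control period).
- grab_frame(name): name is "scene" or "top" or "wrist"; returns a dict with "color" (384x512x3 uint8, red, green, blue), "z_map" (384x512 float32, m along the optical axis (not along the pixel's ray), 0 where there is no reading), "K" (3x3 intrinsics, pixels), "k1" (the pictures are not rectified: a ray, as slopes to the right and down, at radius r is drawn at 1 + k1 r^2 times it, then the intrinsics apply), "rvec" (rotation vector, rad) and "tvec" (3), from world to camera coordinates, as OpenCV has them. Camera axes: x right, y down, z forward; pixel columns grow to the right and rows downward; lengths in m; the calibration is good to about 2 mm. A picture is of the moment at which its call begins.
- sign_off(): hands the job in, once; it reports no verdict.
The state is a dict: "t": time; "q": joint angles; "qvel": joint speeds; "tau": joint torques, N m; "position": TCP position; "tool_rot": TCP orientation; "force": force on the tool from outside, world axes, zero at the start; "torque": the same for the moment, N m; "grip_width": finger opening in m.
Only numpy, scipy, OpenCV 4.12 (cv2) and the standard library are available. Lean on these libraries where they do the work, as an engineer would, in place of code of your own. Each camera call takes 0.05 s, during which the arm holds its last target.

## Working session

There is one attempt and no reset: what is moved stays moved. The work goes in short steps, Python scripts to look and compute and a shell command to move; the robot and the scene stay as the last step left them, time stands still between calls to the robot, and variables do not carry over. Pictures are saved under pics/ and viewed, and the job is handed in when it is done.

```bash
mkdir -p pics; ls; cat > h.py <<'E'
import numpy as np,cv2
from cell import sense,grab_frame,sign_off
def pix2ray(f,u,v):
    K=f['K'];x=(u-K[0,2])/K[0,0];y=(v-K[1,2])/K[1,1];rd=np.hypot(x,y);r=rd
    for _ in range(20): r=rd/(1+f['k1']*r*r)
    s=1/(1+f['k1']*r*r);d=np.array([x*s,y*s,1.])
    R=cv2.Rodrigues(np.array(f['rvec'],float))[0];t=np.array(f['tvec'],float).ravel()
    return -R.T@t,R.T@d
def onplane(f,u,v,z):
    o,d=pix2ray(f,u,v);return o+d*(z-o[2])/d[2]
def depthpt(f,u,v):
    o,d=pix2ray(f,u,v);return o+d*f['z_map'][int(v),int(u)]
def proj(f,P):
    R=cv2.Rodrigues(np.array(f['rvec'],float))[0];c=R@np.array(P)+np.ravel(f['tvec'])
    x,y=c[:2]/c[2];s=1+f['k1']*(x*x+y*y);K=f['K'];return K[0,0]*x*s+K[0,2],K[1,1]*y*s+K[1,2]
def save(f,n,s=1.5): cv2.imwrite('pics/'+n,cv2.resize(f['color'][:,:,::-1],None,fx=s,fy=s))
E
python3 - <<'E'
from h import *
for n in('scene','top','wrist'):
    f=grab_frame(n);save(f,n+'0.png');print(n,f['K'],f['k1'],pix2ray(f,256,192))
print(sense())
E
```

```text
pics
scene [[448.54714452   0.         254.55160444]
 [  0.         448.54714452 192.61869596]
 [  0.           0.           1.        ]] 0.057780817158067814 (array([-0.2034988 ,  0.608407  ,  1.24100184]), array([ 0.53454126, -0.33178909, -0.77729915]))
top [[359.15000401   0.         255.18152339]
 [  0.         359.15000401 195.83404239]
 [  0.           0.           1.        ]] -0.06309221576357785 (array([0.35406276, 0.10933568, 1.56934939]), array([ 0.16053888,  0.01029163, -0.98703622]))
wrist [[338.86462088   0.         256.25790113]
 [  0.         338.86462088 190.75986374]
 [  0.           0.           1.        ]] 0.019033154085375245 (array([ 0.21354067, -0.48464726,  0.37410335]), array([-0.27933909, -0.07714047, -0.95709612]))
{'t': 0.15, 'q': array([-1.43331262e+00,  2.91164471e-01, -1.53946140e-01,  1.12670219e+00,
       -3.77022567e-05,  1.43153099e+00]), 'qvel': array([-5.06813812e-04,  8.10018773e-05,  1.90223459e-03, -8.34706417e-04,
        5.55348573e-04, -4.05907488e-04]), 'tau': array([ 1.07384622e-03, -5.37368810e+01,  3.31521034e+01,  1.14013092e-02,
       -1.93175911e-04, -5.29311038e-06]), 'position': array([ 0.14341164, -0.50470251,  0.2478597 ]), 'tool_rot': array([-2.50606583e+00,  1.89337921e+00,  1.16966417e-03]), 'force': array([-0.79680204,  0.30882063,  0.13702469]), 'torque': array([-0.03594522, -0.0243639 ,  0.047605  ]), 'grip_width': 0.08566873015907149}
```

View pics/scene0.png

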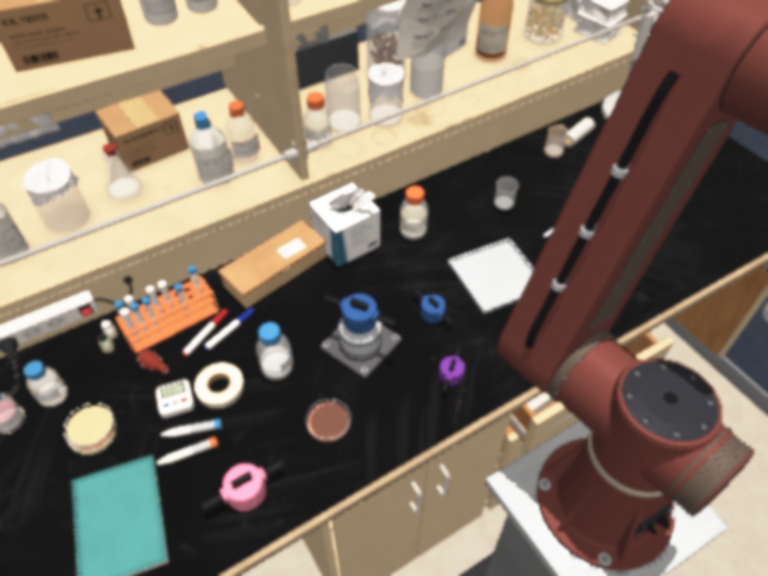

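View pics/top0.png

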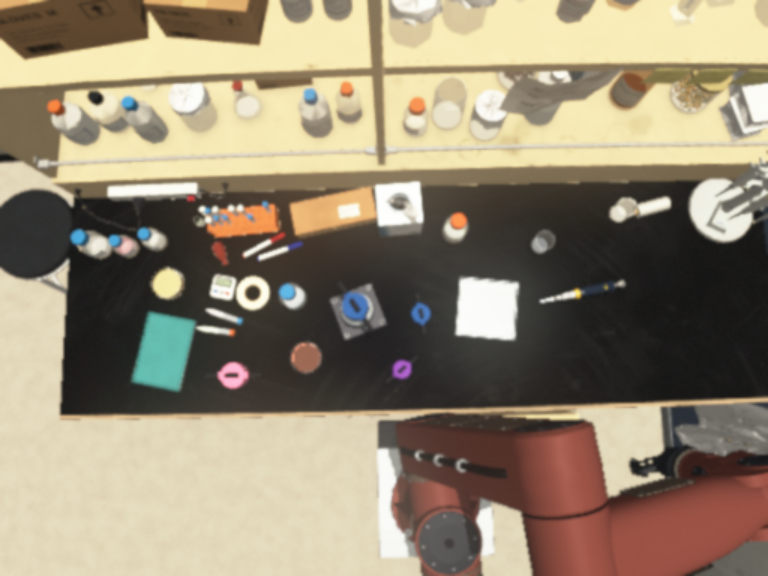

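The canister with the blue lid is at top (355,308)/1.5x. The other lid-like things are small blue (421,313), purple (401,369) and pink (233,375). The white square at (487,308) is probably the tray. Next I'll crop in and measure.

```bash
python3 - <<'E'
from h import *
f=grab_frame('top');g=grab_frame('scene')
c=f['color'][170:260,190:360,::-1];a=cv2.resize(c,None,fx=4.5,fy=4.5,interpolation=cv2.INTER_CUBIC);cv2.imwrite('pics/topc.png',a)
c=g['color'][150:280,190:370,::-1];cv2.imwrite('pics/scc.png',cv2.resize(c,None,fx=4.2,fy=4.2,interpolation=cv2.INTER_CUBIC))
# tray corners
for im,n in((f,'top'),(g,'scene')):
    hsv=cv2.cvtColor(im['color'],cv2.COLOR_RGB2HSV)
    m=((hsv[...,1]<60)&(hsv[...,2]>150)).astype(np.uint8)
    cs=cv2.findContours(m,0,2)[0]
    for k in cs:
        if cv2.contourArea(k)<400: continue
        r=cv2.minAreaRect(k);p=onplane(im,*r[0],0.012)
        if p[0]>0.75 or p[0]<0.15:continue
        b=[onplane(im,*q,0.012)[:2] for q in cv2.boxPoints(r)]
        print(n,r,p,np.round(b,3).tolist(),[np.linalg.norm(b[i]-b[i-1]).round(3) for i in range(4)],depthpt(im,*r[0]))
    # blues
    m=((hsv[...,0]>100)&(hsv[...,0]<125)&(hsv[...,1]>120)&(hsv[...,2]>60)).astype(np.uint8)
    n2,l,s,ce=cv2.connectedComponentsWithStats(m)
    for i in range(1,n2):
        if s[i,4]>25:
            print(n,'blue',s[i],ce[i].round(1),depthpt(im,*ce[i]).round(3))
E
```

```text
top ((324.4294128417969, 205.41763305664062), (39.88218307495117, 39.57539367675781), 4.39870548248291) [ 0.54009393 -0.17159983  0.012     ] [[0.463, -0.075], [0.636, -0.096], [0.618, -0.27], [0.445, -0.247]] [np.float64(0.173), np.float64(0.174), np.float64(0.176), np.float64(0.174)] [ 0.54060422 -0.17237045  0.00772814]
top ((159.53553771972656, 194.64730834960938), (39.17434310913086, 22.14744758605957), 2.385944128036499) [0.60700153 0.55291016 0.012     ] [[0.564, 0.642], [0.663, 0.64], [0.651, 0.464], [0.552, 0.467]] [np.float64(0.175), np.float64(0.1), np.float64(0.177), np.float64(0.099)] [0.60648148 0.55199817 0.01520193]
top ((140.5, 278.5), (209.0, 281.0), 90.0) [0.243939   0.63153045 0.012     ] [[0.724, 1.312], [0.685, 0.013], [-0.194, 0.042], [-0.2, 1.255]] [np.float64(0.927), np.float64(1.3), np.float64(0.88), np.float64(1.213)] [ 0.24269935  0.63740873 -0.00553088]
top blue [82 65  9  8 51] [86.  68.9] [1.053 0.763 0.322]
top blue [ 91 151   9   8  43] [ 95.1 155.5] [0.77  0.81  0.105]
top blue [ 47 152  11  11  71] [ 51.8 157.3] [0.761 0.989 0.131]
top blue [ 73 156
[... 1235 characters left out ...]
13964844) [ 0.53944546 -0.16057596  0.012     ] [[0.636, -0.095], [0.62, -0.295], [0.447, -0.223], [0.467, -0.039]] [np.float64(0.178), np.float64(0.2), np.float64(0.187), np.float64(0.185)] [ 0.54722717 -0.16863041 -0.00087276]
scene blue [130  75   9  10  61] [134.   79.7] [1.042 0.306 0.321]
scene blue [226 195  28  27 488] [239.2 207.6] [0.529 0.214 0.139]
scene blue [280 196  18  19 263] [288.1 204.8] [0.518 0.033 0.04 ]
scene blue [159 205  11  10  60] [164.  209.2] [-0.203  0.608  1.241]
scene blue [171 214  17  16 195] [179.  220.9] [0.583 0.393 0.136]
scene blue [ 16 240  14  12 128] [ 22.4 245.4] [0.768 0.812 0.105]
scene blue [144 278   4   9  31] [145.4 281.6] [0.519 0.552 0.017]
```

View pics/topc.png

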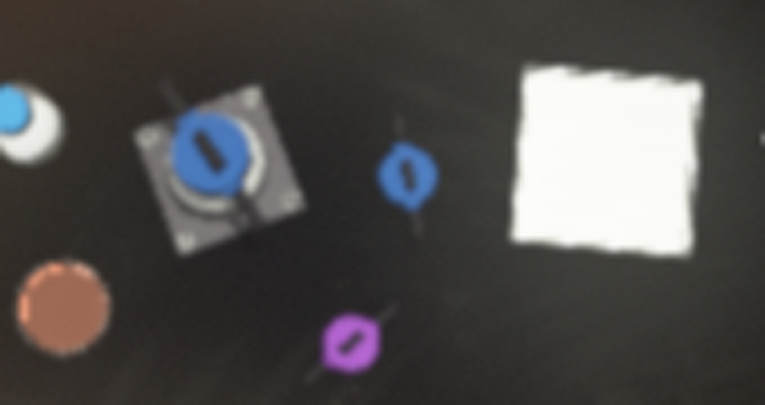

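View pics/scc.png

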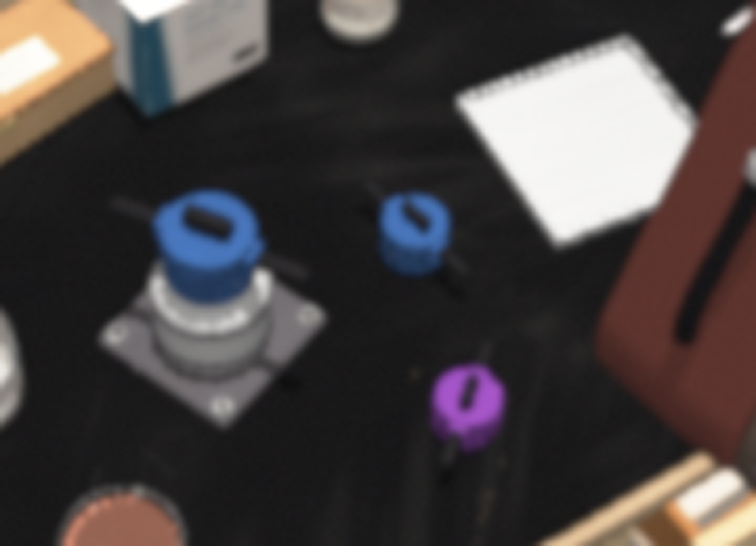

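The lid to open is the larger blue one screwed on the canister: crop (210,152). The small blue one at (408,177), the purple one and the pink one are to be left. Now I'll measure its axis and arm direction.

```bash
python3 - <<'E'
from h import *
f=grab_frame('top');g=grab_frame('scene')
for im,n in((f,'top'),(g,'scene')):
    hsv=cv2.cvtColor(im['color'],cv2.COLOR_RGB2HSV)
    m=((hsv[...,0]>100)&(hsv[...,0]<125)&(hsv[...,1]>120)&(hsv[...,2]>60)).astype(np.uint8)
    n2,l,s,ce=cv2.connectedComponentsWithStats(m)
    i=max((j for j in range(1,n2) if abs(ce[j]-(237,205)).max()<8),key=lambda j:s[j,4])
    k=cv2.findContours((l==i).astype(np.uint8),0,2)[0][0]
    (cx,cy),r=cv2.minEnclosingCircle(k);print(n,cx,cy,r)
    if n=='top': print(onplane(im,cx,cy,.136),onplane(im,cx+r,cy,.136)-onplane(im,cx-r,cy,.136))
    # depth points of lid top & grip
    P=np.array([depthpt(im,u,v) for u in range(215,262) for v in range(185,225)]);
    b=P[(P[:,2]>0.13)&(P[:,2]<0.145)];print('lidtop',len(b),(b.max(0)+b.min(0))/2,b.max(0)-b.min(0),b.mean(0))
    b=P[(P[:,2]>0.148)];print('grip',len(b),b.mean(0) if len(b) else '')
    # foot plate
    if n=='top':
        q=im['color'][170:260,190:360].astype(int);
    # arms: depth 0.12..0.132
    b=P[(P[:,2]>0.115)&(P[:,2]<0.131)];print('arm',len(b))
    if len(b)>3:
        d=b[:,:2]-[.533,.207];print(np.c_[b.round(3),np.hypot(*d.T).round(3),np.degrees(np.arctan2(d[:,1],d[:,0])).round()][np.hypot(*d.T)>.04])
P=np.array([depthpt(f,u,v) for u in range(250,285) for v in range(120,160)]);print('box',P[P[:,2]>.06].min(0),P.max(0))
E
```

```text
top 236.0 204.0 10.000100135803223
[0.54040636 0.20600666 0.136     ] [-0.00210099 -0.080642    0.        ]
lidtop 217 [0.54354646 0.20465408 0.13670015] [0.1288669  0.09106254 0.01339232] [0.54284012 0.20301428 0.1348976 ]
grip 38 [0.48363316 0.17442804 0.60032292]
arm 109
[[ 6.08e-01  2.50e-01  1.30e-01  8.70e-02  3.00e+01]
 [ 6.05e-01  2.51e-01  1.23e-01  8.50e-02  3.10e+01]
 [ 6.12e-01  2.46e-01  1.28e-01  8.90e-02  2.60e+01]
 [ 6.09e-01  2.47e-01  1.24e-01  8.60e-02  2.80e+01]
 [ 6.04e-01  2.46e-01  1.30e-01  8.10e-02  2.90e+01]
 [ 6.02e-01  2.47e-01  1.19e-01  8.00e-02  3.00e+01]
 [ 6.13e-01  2.42e-01  1.26e-01  8.70e-02  2.40e+01]
 [ 6.08e-01  2.42e-01  1.30e-01  8.30e-02  2.50e+01]
 [ 6.00e-01  2.42e-01  1.30e-01  7.50e-02  2.80e+01]
 [ 5.96e-01  2.42e-01  1.29e-01  7.20e-02  2.90e+01]
 [ 5.92e-01  2.43e-01  1.24e-01  6.90e-02  3.10e+01]
 [ 6.08e-01  2.38e-01  1.29e-01  8.10e-02  2.30e+01]
 [ 6.05e-01  2.39e-01  1.23e-01  7.80e-02  2.40e+01]
 [ 6.00e-01  2.38e-01  1.30e-01  7.30e-02  2.50e+01]
 [ 5.97e-01  2.39e-01  1.22e-01  7.10e-02  2.70e+01]
 [ 5.91e-01  2.38e-01  1.29e-0
[... 6834 characters left out ...]
1  1.69e-01  1.28e-01  6.00e-02 -1.41e+02]
 [ 4.83e-01  1.72e-01  1.28e-01  6.10e-02 -1.45e+02]
 [ 4.82e-01  1.72e-01  1.25e-01  6.20e-02 -1.46e+02]
 [ 4.79e-01  1.74e-01  1.24e-01  6.30e-02 -1.48e+02]
 [ 4.88e-01  1.64e-01  1.28e-01  6.20e-02 -1.36e+02]
 [ 4.84e-01  1.67e-01  1.24e-01  6.30e-02 -1.41e+02]
 [ 4.77e-01  1.72e-01  1.31e-01  6.60e-02 -1.48e+02]
 [ 4.80e-01  1.70e-01  1.21e-01  6.50e-02 -1.45e+02]
 [ 4.77e-01  1.71e-01  1.19e-01  6.60e-02 -1.47e+02]
 [ 4.82e-01  1.65e-01  1.30e-01  6.60e-02 -1.40e+02]
 [ 4.76e-01  1.69e-01  1.29e-01  6.90e-02 -1.46e+02]
 [ 4.75e-01  1.69e-01  1.20e-01  6.90e-02 -1.47e+02]]
box [0.35406276 0.01264029 0.06002488] [0.92385747 0.14897863 1.56934939]
```

```bash
python3 -m jog '[0,0,0,0,0,-7,0, 0,0,0,0,0,-7,0, 0,0,0,0,0,-7,0, 0,0,0,0,0,-7,0, 0,0,0,0,0,-7,0, 0,0,0,0,0,-7,0, 0,0,0,0,0,-7,0, 0,0,0,0,0,-7,0, 0,0,0,0,0,-7,0, 0,0,0,0,0,-7,0, 0,0,0,0,0,-4,0, 0,0,0,0,0,0,0]'
cat >> h.py <<'E'
from scipy.spatial.transform import Rotation as Ro
def st():
    s=sense();R=Ro.from_rotvec(s['tool_rot']).as_matrix()
    print('t',round(s['t'],2),'pos',(s['position']*1000).round(1),'yawx',np.degrees(np.arctan2(R[1,0],R[0,0])).round(2),'zax',R[:,2].round(3),'F',s['force'].round(1),'T',s['torque'].round(2),'w',round(s['grip_width'],4),'q6',round(s['q'][5],2))
    return s,R
E
python3 -c "
from h import *
st()"
```

```text
t: 1.35
position: [0.1434, -0.5045, 0.2477]
tool_rot: [-3.14, -0.055, 0.0]
force: [-0.6, 0.2, 0.6]
grip_width: -0.0
t 1.35 pos [ 143.4 -504.5  247.7] yawx 1.99 zax [-0.     0.001 -1.   ] F [-0.6  0.2  0.6] T [0.01 0.05 0.02] w -0.0 q6 0.1
```

```bash
python3 -m jog '[20,-25,0,0,0,2,0, 24,-31,0,0,0,0,0, 24,-31,0,0,0,0,0, 24,-31,0,0,0,0,0, 24,-31,0,0,0,0,0, 24,-31,0,0,0,0,0, 24,-31,0,0,0,0,0, 24,-31,0,0,0,0,0, 24,-31,0,0,0,0,0, 24,-31,0,0,0,0,0, 0,0,0,0,0,0,0]'
python3 -c "
from h import *
st();f=grab_frame('wrist');save(f,'w1.png')"
```

```text
t: 2.27
position: [0.3914, -0.1926, 0.2473]
tool_rot: [3.139, -0.065, 0.005]
force: [-1.9, -0.5, -0.2]
grip_width: -0.0001
t 2.27 pos [ 391.4 -192.6  247.3] yawx -2.36 zax [ 0.003 -0.002 -1.   ] F [-1.9 -0.5 -0.2] T [ 0.01  0.09 -0.05] w -0.0001 q6 0.99
```

View pics/w1.png

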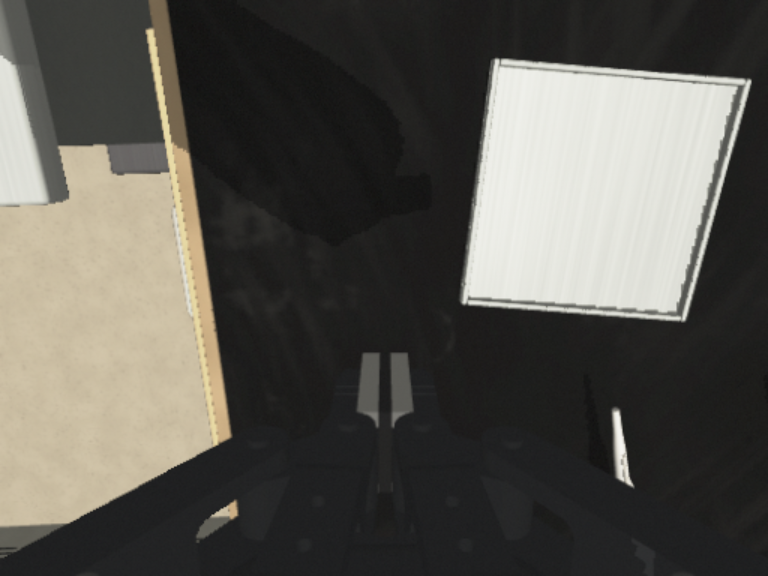

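The wrist view shows a rimmed metal tray, so it is the right thing, with corners at about (497,60), (748,80), (685,320) and (463,303).

```bash
python3 -c "
from h import *
f=grab_frame('wrist');P=[onplane(f,u/1.5,v/1.5,.012) for u,v in((497,60),(748,80),(685,320),(463,303))];print(np.mean(P,0),[np.linalg.norm(P[i]-P[i-1]).round(4) for i in range(4)])"
python3 -m jog '[17,-26,0,0,0,-1,0, 17,-31,0,0,0,-1,0, 17,-31,0,0,0,0,0, 17,-31,0,0,0,0,0, 17,-31,0,0,0,0,0, 17,-31,0,0,0,0,0, 17,-31,0,0,0,0,0, 17,-31,0,0,0,0,0, 17,-31,0,0,0,0,0, 0,0,0,0,0,0,0]'
python3 -c "
from h import *
st();f=grab_frame('wrist');save(f,'w2.png')"
```

```text
[ 0.54077848 -0.1725863   0.012     ] [np.float64(0.1679), np.float64(0.1653), np.float64(0.1681), np.float64(0.1681)]
t: 3.2
position: [0.5545, 0.0675, 0.245]
tool_rot: [3.131, -0.077, 0.003]
force: [-1.7, -0.6, -0.7]
grip_width: -0.0001
t 3.2 pos [554.5  67.5 245. ] yawx -2.82 zax [ 0.002 -0.01  -1.   ] F [-1.7 -0.6 -0.7] T [ 0.02  0.11 -0.01] w -0.0001 q6 1.62
```

View pics/w2.png

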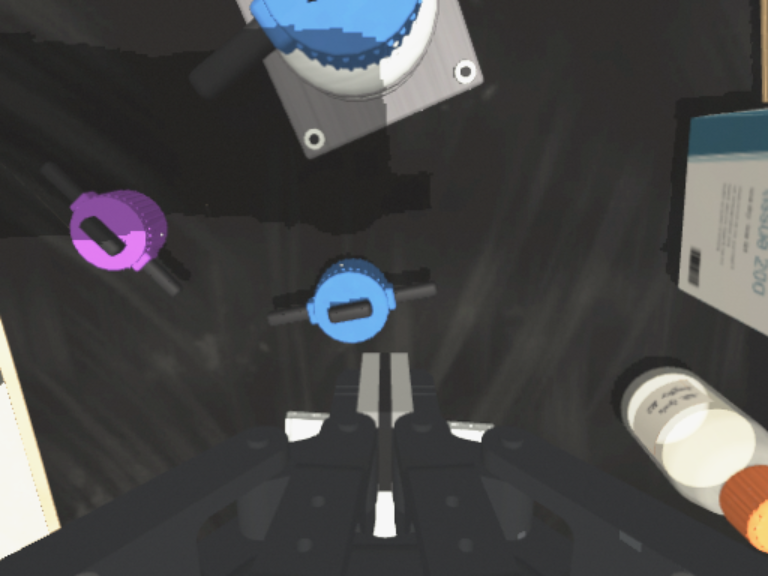

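```bash
python3 -m jog '[23,-25,0,0,0,-2.5,0, 23,-25,0,0,0,0,0, 0,0,0,0,0,0,0]'
python3 -c "
from h import *
st();f=grab_frame('wrist');save(f,'w3.png')"
```

```text
t: 3.5
position: [0.6005, 0.1085, 0.2431]
tool_rot: [3.128, -0.023, -0.005]
force: [-1.6, -1.0, -0.2]
grip_width: -0.0002
t 3.5 pos [600.5 108.5 243.1] yawx -0.84 zax [-0.004 -0.013 -1.   ] F [-1.6 -1.  -0.2] T [0.05 0.1  0.02] w -0.0002 q6 1.65
```

View pics/w3.png

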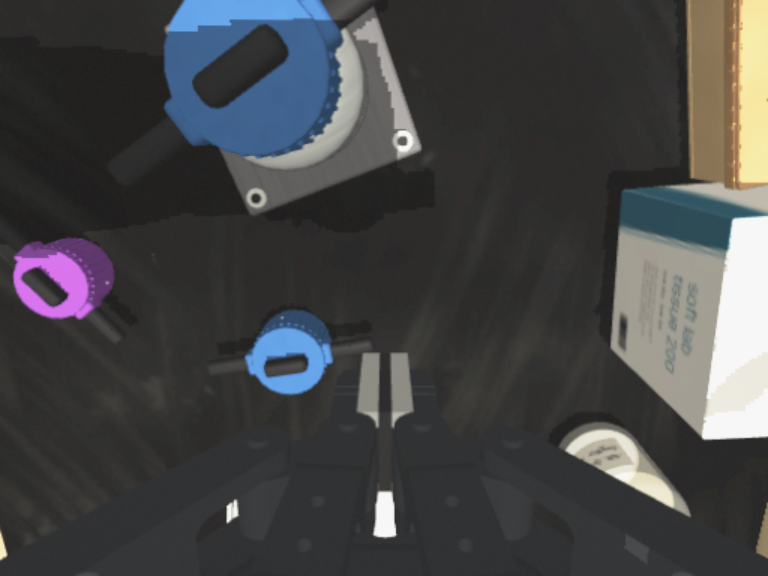

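Grip seen at 1.5x (240,66), ends about (197,95) and (283,38).

```bash
python3 -c "
from h import *
f=grab_frame('wrist')
for u,v in((240,66),(197,95),(283,38)):print(onplane(f,u/1.5,v/1.5,.153))
for u,v in((622,190),(612,345)):print(onplane(f,u/1.5,v/1.5,.1),depthpt(f,u/1.5+3,v/1.5))"

```

```text
[0.54383964 0.20462422 0.153     ]
[0.52574301 0.19427818 0.153     ]
[0.56135327 0.21426618 0.153     ]
[0.72238006 0.14798192 0.1       ] [0.76874127 0.13594991 0.00456255]
[0.72769748 0.06038325 0.1       ] [0.77399623 0.01934601 0.0092601 ]
```

```bash
python3 -m jog '[2,-36,0,0,0,-1,0, 2,-38,0,0,0,0,0, 0,0,30,0,0,0,0, 0,0,36,0,0,0,0, 0,0,30,0,0,0,0, 0,0,12,0,0,0,0, 0,0,0,0,0,0,0]'
cat >> h.py <<'E'
C=np.array([.543,.205])
def arc(step,n=12,r=66.,zend=None):
    s,R=st();p=s['position'];d=p[:2]-C;a=np.degrees(np.arctan2(d[1],d[0]));print('r',np.hypot(*d)*1000,'ang',a)
    cur=p.copy();z0=p[2];zend=z0 if zend is None else zend
    for i in range(n):
        a+=step;t=np.array([*(C+r/1000*np.array([np.cos(np.radians(a)),np.sin(np.radians(a))])),z0+(zend-z0)*(i+1)/n])
        print((R.T@(t-cur)*1000).round(0).astype(int).tolist(),round(a));cur=t
E
python3 -c "
from h import *
arc(15)"
```

```text
t: 4.18
position: [0.6018, 0.165, 0.1342]
tool_rot: [3.124, -0.027, -0.002]
force: [-0.1, -0.0, -0.2]
grip_width: 0.0001
t 4.18 pos [601.8 165.  134.2] yawx -1.01 zax [-0.002 -0.017 -1.   ] F [-0.1 -0.  -0.2] T [-0.04  0.01  0.01] w 0.0001 q6 1.75
r 71.05649501066989 ang -34.21922964389038
[3, -18, 0] -19
[3, -17, 0] -4
[-1, -17, 0] 11
[-6, -16, 0] 26
[-10, -14, 0] 41
[-13, -11, 0] 56
[-16, -7, 0] 71
[-17, -3, 0] 86
[-17, 1, 0] 101
[-16, 6, 0] 116
[-14, 10, 0] 131
[-11, 13, 0] 146
```

```bash
python3 -m jog '[3,-18,0,1,0,-1,0, 3,-17,0,0,0,0,0, -1,-17,0,0,0,0,0, -6,-16,0,0,0,0,0, -10,-14,0,0,0,0,0, -13,-11,0,0,0,0,0]'
python3 -c "
from h import *
arc(15)"
```

```text
t: 4.68
position: [0.5822, 0.2532, 0.1409]
tool_rot: [-3.138, 0.021, -0.006]
force: [-0.3, -1.6, 0.5]
grip_width: 0.0003
t 4.68 pos [582.2 253.2 140.9] yawx -0.77 zax [ 0.004  0.004 -1.   ] F [-0.3 -1.6  0.5] T [-0.22 -0.09  0.01] w 0.0003 q6 1.88
r 62.144830979523135 ang 50.88342295722405
[-12, -12, 0] 66
[-17, -5, 0] 81
[-17, 0, 0] 96
[-17, 4, 0] 111
[-15, 8, 0] 126
[-12, 12, 0] 141
[-9, 15, 0] 156
[-5, 17, 0] 171
[0, 17, 0] 186
[4, 17, 0] 201
[8, 15, 0] 216
[12, 12, 0] 231
```

```bash
python3 -m jog '[-12,-13,3,0,0,0,0, -17,-6,3,0,0,0,0, -17,0,2,0,0,0,0, -17,4,0,0,0,0,0, -16,8,0,0,0,0,0, -13,12,0,0,0,0,0]'
python3 -c "
from h import *
arc(15);f=grab_frame('top')
c=f['color'][170:260,190:360,::-1];a=cv2.resize(c,None,fx=4.5,fy=4.5,interpolation=cv2.INTER_CUBIC);cv2.imwrite('pics/t2.png',a)
g=grab_frame('scene');c=g['color'][150:280,190:370,::-1];cv2.imwrite('pics/s2.png',cv2.resize(c,None,fx=4.2,fy=4.2,interpolation=cv2.INTER_CUBIC))"
```

```text
t: 5.18
position: [0.4906, 0.2525, 0.141]
tool_rot: [-3.132, 0.021, -0.033]
force: [0.2, -0.2, 0.8]
grip_width: 0.0001
t 5.18 pos [490.6 252.5 141. ] yawx -0.79 zax [ 0.021  0.009 -1.   ] F [ 0.2 -0.2  0.8] T [ 0.02 -0.1   0.02] w 0.0001 q6 1.93
r 70.6949312989479 ang 137.81135998898526
[-6, 17, 0] 153
[-6, 16, 0] 168
[-1, 17, 0] 183
[3, 17, 0] 198
[8, 15, 0] 213
[11, 13, 0] 228
[14, 10, 0] 243
[16, 6, 0] 258
[17, 1, 0] 273
[17, -3, 0] 288
[15, -8, 0] 303
[13, -11, 0] 318
```

View pics/s2.png

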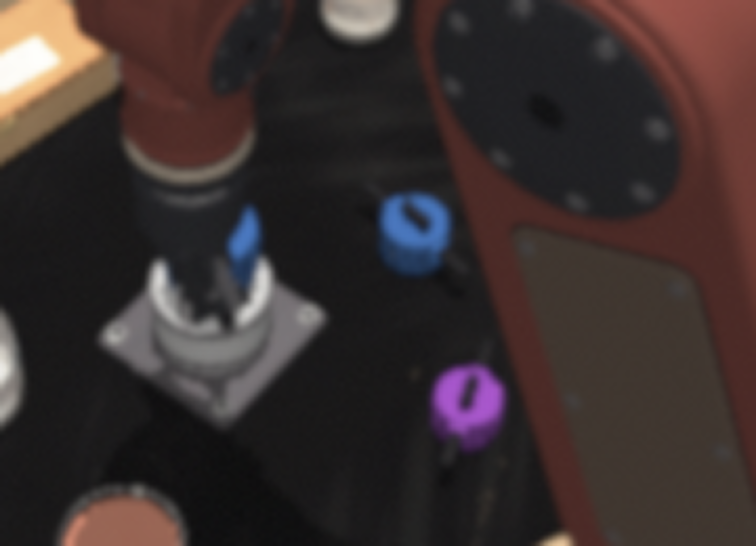

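```bash
python3 -m jog '[-5,17,3,0,-1,0,0, -6,17,3,0,0,0,0, -1,17,3,0,0,0,0, 4,17,1,0,0,0,0, 8,16,1,0,0,0,0, 12,13,1,0,0,0,0]'
python3 -c "
from h import *
arc(15)"
```

```text
t: 5.78
position: [0.5026, 0.1549, 0.1341]
tool_rot: [-3.125, 0.019, -0.016]
force: [0.3, 1.9, -0.7]
grip_width: 0.0002
t 5.78 pos [502.6 154.9 134.1] yawx -0.7 zax [ 0.01   0.016 -1.   ] F [ 0.3  1.9 -0.7] T [0.14 0.02 0.02] w 0.0002 q6 1.73
r 64.3071343591048 ang -128.89331253655143
[14, 10, 0] -114
[17, 5, 0] -99
[17, 0, 0] -84
[17, -4, 0] -69
[15, -8, 0] -54
[12, -12, 0] -39
[9, -15, 0] -24
[5, -17, 0] -9
[0, -17, 0] 6
[-4, -17, 0] 21
[-8, -15, 0] 36
[-12, -12, 0] 51
```

```bash
python3 -m jog '[14,10,0,-1,0,0,0, 17,5,0,0,-0.5,0,0, 17,0,0,0,0,0,0, 17,-4,0,0,0,0,0, 15,-8,0,0,0,0,0, 13,-12,0,0,0,0,0, 9,-16,0,0,0,0,0, 5,-18,0,0,0,0,0]'
python3 -c "
from h import *
arc(15);f=grab_frame('wrist');save(f,'w4.png')"
```

```text
t: 6.45
position: [0.6214, 0.1903, 0.1411]
tool_rot: [-3.141, 0.041, -0.014]
force: [-1.1, -1.0, 0.4]
grip_width: 0.0001
t 6.45 pos [621.4 190.3 141.1] yawx -1.48 zax [ 0.009  0.001 -1.   ] F [-1.1 -1.   0.4] T [-0.12  0.1   0.01] w 0.0001 q6 1.78
r 79.7977911947402 ang -10.629660995899036
[-13, -19, 0] 4
[-4, -17, 0] 19
[-8, -15, 0] 34
[-12, -13, 0] 49
[-15, -9, 0] 64
[-17, -5, 0] 79
[-17, 0, 0] 94
[-17, 4, 0] 109
[-15, 8, 0] 124
[-13, 12, 0] 139
[-9, 15, 0] 154
[-5, 17, 0] 169
```

View pics/w4.png

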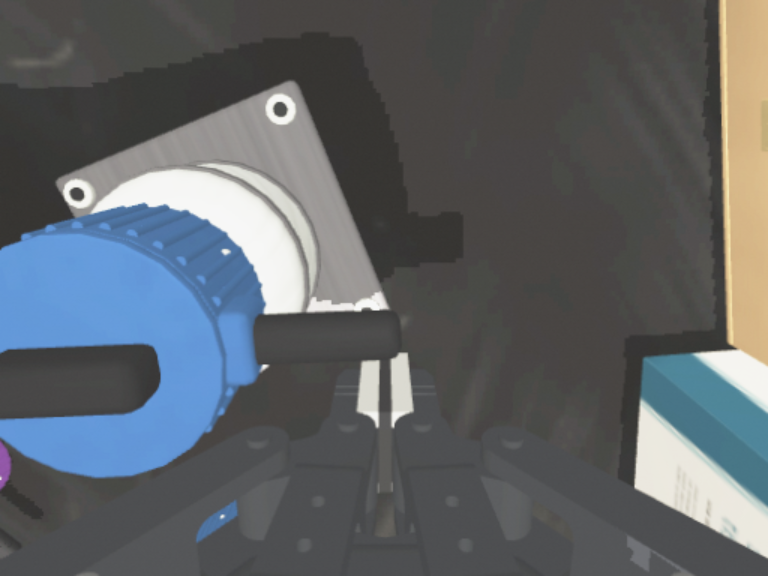

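The fingers are pushing the right arm, at (330,335), but near its tip. I'll move inward and carry on.

```bash
python3 -m jog '[-15,-3,1,0,0,-1,0, -4,-16,1,0,-0.5,0,0, -8,-15,1,0,0,0,0, -12,-13,1,0,0,0,0, -15,-9,1,0,0,0,0, -17,-5,0,0,0,0,0]'
python3 -c "
from h import *
arc(15)"
```

```text
t: 7.0
position: [0.5581, 0.2581, 0.1398]
tool_rot: [-3.136, 0.016, -0.02]
force: [0.3, -0.5, -0.5]
grip_width: 0.0
t 7.0 pos [558.1 258.1 139.8] yawx -0.6 zax [ 0.013  0.005 -1.   ] F [ 0.3 -0.5 -0.5] T [-0.07 -0.13 -0.04] w 0.0 q6 1.9
r 55.18184177160486 ang 74.11514684886825
[-14, -13, 0] 89
[-17, 2, 0] 104
[-16, 7, 0] 119
[-14, 10, 0] 134
[-11, 14, 0] 149
[-7, 16, 0] 164
[-2, 17, 0] 179
[2, 17, 0] 194
[7, 16, 0] 209
[10, 14, 0] 224
[14, 11, 0] 239
[16, 7, 0] 254
```

```bash
python3 -m jog '[-14,-12,0,0,-0.7,0,0, -16,0,0,0,0,0,0, -15,6,0,0,0,0,0, -14,10,1,0,0,0,0, -10,14,1,0,0,0,0, -6,16,1,0,0,0,0]'
python3 -c "
from h import *
arc(15)"
```

```text
t: 7.5
position: [0.4822, 0.2297, 0.141]
tool_rot: [-3.13, 0.011, -0.015]
force: [0.6, 0.3, 1.6]
grip_width: 0.0001
t 7.5 pos [482.2 229.7 141. ] yawx -0.4 zax [ 0.009  0.012 -1.   ] F [0.6 0.3 1.6] T [ 0.14 -0.15  0.03] w 0.0001 q6 1.88
r 65.62929191892545 ang 157.85475743163303
[-5, 17, 0] 173
[0, 17, 0] 188
[5, 17, 0] 203
[9, 15, 0] 218
[12, 12, 0] 233
[15, 8, 0] 248
[17, 4, 0] 263
[17, 0, 0] 278
[17, -5, 0] 293
[15, -9, 0] 308
[12, -12, 0] 323
[8, -15, 0] 338
```

```bash
python3 -m jog '[-4,17,0,-0.7,0,0,0, 0,17,0,0,-0.5,0,0, 5,17,0,0,0,0,0, 9,15,0,0,0,0,0, 12,12,0,0,0,0,0, 15,8,0,0,0,0,0, 17,4,0,0,0,0,0, 16,0,0,0,0,0,0]'
python3 -c "
from h import *
arc(15)"
```

```text
t: 8.17
position: [0.5531, 0.1345, 0.1479]
tool_rot: [-3.136, 0.013, -0.01]
force: [-0.9, -0.3, 0.0]
grip_width: -0.0004
t 8.17 pos [553.1 134.5 147.9] yawx -0.49 zax [ 0.007  0.005 -1.   ] F [-0.9 -0.3  0. ] T [0.01 0.12 0.02] w -0.0004 q6 1.69
r 71.17889237503394 ang -81.85832969382633
[16, -10, 0] -67
[15, -9, 0] -52
[12, -12, 0] -37
[8, -15, 0] -22
[4, -17, 0] -7
[0, -17, 0] 8
[-5, -17, 0] 23
[-9, -15, 0] 38
[-12, -12, 0] 53
[-15, -8, 0] 68
[-17, -4, 0] 83
[-17, 0, 0] 98
```

```bash
python3 -m jog '[14,-9,3,0,0,0,0, 13,-9,3,0,0,0,0, 10,-12,3,0,0,0,0, 5,-15,2,0,0,0,0, 0,-12,1,0,0,0,0, 0,0,0,0,0,0,0]'
python3 -c "
from h import *
arc(10);f=grab_frame('wrist');save(f,'w5.png')"
```

```text
t: 8.67
position: [0.6046, 0.1909, 0.1405]
tool_rot: [-3.134, 0.025, -0.023]
force: [-1.0, 0.8, -0.3]
grip_width: 0.0002
t 8.67 pos [604.6 190.9 140.5] yawx -0.93 zax [ 0.015  0.007 -1.   ] F [-1.   0.8 -0.3] T [ 0.    0.04 -0.05] w 0.0002 q6 1.78
r 63.20750993311866 ang -12.87046429246887
[4, -11, 0] -3
[-1, -11, 0] 7
[-3, -11, 0] 17
[-5, -11, 0] 27
[-6, -10, 0] 37
[-8, -8, 0] 47
[-9, -7, 0] 57
[-10, -5, 0] 67
[-11, -3, 0] 77
[-11, -1, 0] 87
[-11, 1, 0] 97
[-11, 3, 0] 107
```

View pics/w5.png

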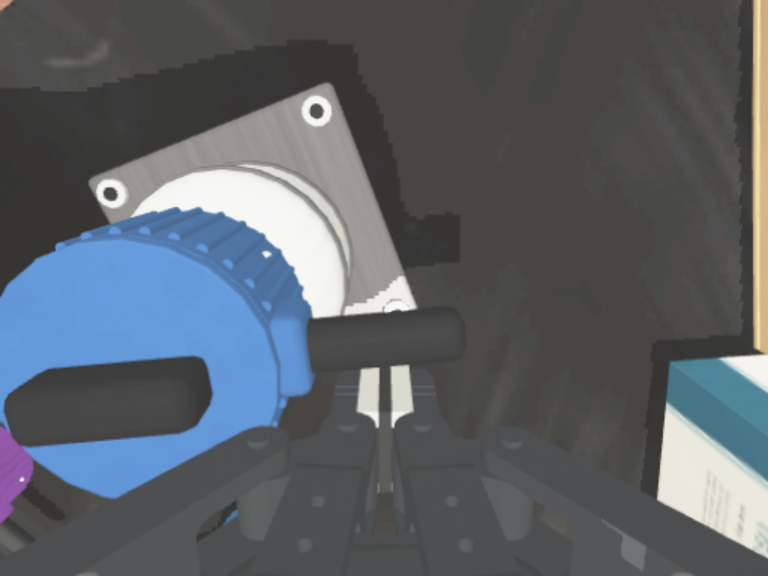

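```bash
python3 -m jog '[2,-12,0,0,-0.8,0,0, -1,-12,0,0,0,0,0, -3,-12,0,0,0,0,0, -5,-12,0,0,0,0,0, -4,-6,0,0,0,0,0, 0,0,0,0,0,0,0]'
python3 -c "
from h import *
arc(10);f=grab_frame('wrist');save(f,'w6.png')"
```

```text
t: 9.22
position: [0.5917, 0.2457, 0.1425]
tool_rot: [-3.136, 0.027, -0.002]
force: [0.1, 0.0, -0.0]
grip_width: 0.0
t 9.22 pos [591.7 245.7 142.5] yawx -0.99 zax [ 0.001  0.006 -1.   ] F [ 0.1  0.  -0. ] T [-0.03  0.03  0.  ] w 0.0 q6 1.87
r 63.43180150309542 ang 39.90853494030785
[-6, -10, 0] 50
[-10, -6, 0] 60
[-11, -5, 0] 70
[-11, -3, 0] 80
[-11, -1, 0] 90
[-11, 1, 0] 100
[-11, 3, 0] 110
[-10, 5, 0] 120
[-9, 7, 0] 130
[-8, 8, 0] 140
[-6, 10, 0] 150
[-5, 11, 0] 160
```

View pics/w6.png

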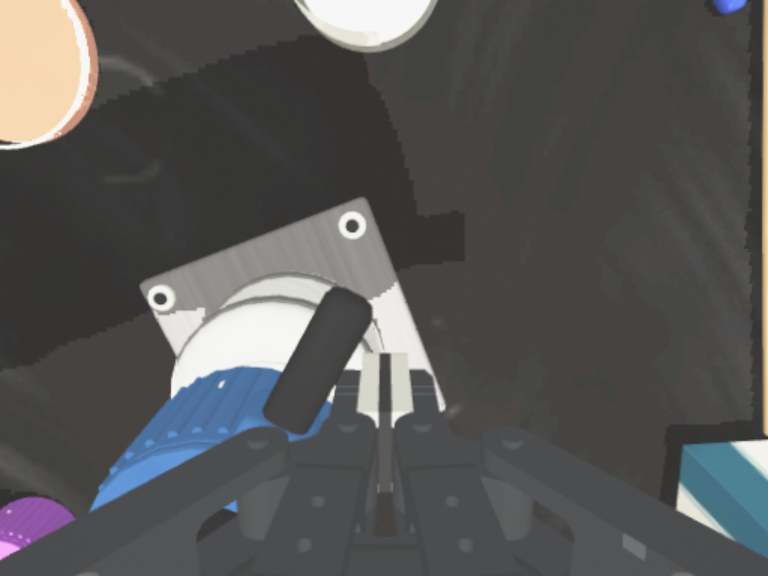

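Lid arm now points at about 60°, i.e. about 2.09 turns. I'll back off, rise, and reposition to view the grip.

```bash
python3 -m jog '[10,6,0,0,0,0,0, 0,0,-35,0,0,0,0, 0,0,-35,0,0,0,0, 0,0,-20,0,0,6,0.5, -26,30,0,0,0,6,0.7, -30,36,0,0,0,6,0.7, -30,36,0,0,0,6,0.7, -15,28,0,0,0,6,0.7, 0,0,0,0,0,0,0.7]'
python3 -c "
from h import *
st();f=grab_frame('wrist');save(f,'w7.png')"
```

```text
t: 10.02
position: [0.476, 0.1342, 0.235]
tool_rot: [-3.009, 0.878, -0.011]
force: [1.5, 0.8, 0.2]
grip_width: 0.0597
t 10.02 pos [476.  134.2 235. ] yawx -32.54 zax [ 0.009  0.005 -1.   ] F [1.5 0.8 0.2] T [ 0.01 -0.07  0.04] w 0.0597 q6 2.26
```

View pics/w7.png

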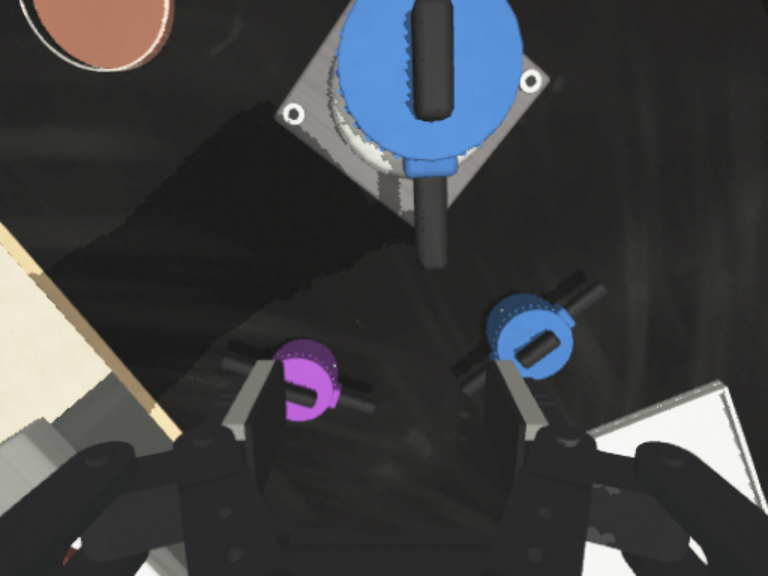

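```bash
python3 -c "
from h import *
f=grab_frame('wrist');s,R=st()
print('lidtop z',[depthpt(f,u,v)[2].round(4) for u,v in((250,60),(255,80),(325,60),(320,30))],'grip z',[depthpt(f,288,v)[2].round(4) for v in(20,40,60,70)],'arm',depthpt(f,288,150))
for uv in((433,57),(433,115),(433,2)):
    p=onplane(f,uv[0]/1.5,uv[1]/1.5,.173);print(p, (R.T@(p-s['position'])*1000).round(1))
p=np.array([C[0],C[1],.171]);print('axis',(R.T@(p-s['position'])*1000).round(1))
p0=onplane(f,433/1.5,2/1.5,.173);p1=onplane(f,432/1.5,260/1.5,.149);d=p0-p1;print(np.degrees(np.arctan2(d[1],d[0])))"

```

```text
t 10.12 pos [480.3 136.1 235.7] yawx -32.13 zax [ 0.013  0.006 -1.   ] F [ 0.9 -0.  -0.6] T [-0.04 -0.   -0.05] w 0.0599 q6 2.26
lidtop z [np.float64(0.1565), np.float64(0.1563), np.float64(0.1562), np.float64(0.1574)] grip z [np.float64(0.1743), np.float64(0.1737), np.float64(0.1742), np.float64(0.1737)] arm [0.51563929 0.15580903 0.14950079]
[0.54548835 0.20979472 0.173     ] [ 15.5 -96.3  63.9]
[0.5359198 0.1936571 0.173    ] [ 16.  -77.6  63.7]
[0.55401445 0.22418812 0.173     ] [  15.1 -113.    64.1]
axis [ 16.  -90.9  65.9]
60.49015033283486
```

```bash
python3 -m jog '[6,-33,0,0,0,-1,0.5, 5,-33,0,0,0,-1,0.5, 4,-28,0,0,0,0,0.5, 0,0,0,0,0,0,0.5, 0,0,0,0,0,0,0.5]' 60
python3 -c "
from h import *
s,R=st();f=grab_frame('wrist');save(f,'w8.png')
print((R.T@(np.array([C[0],C[1],.171])-s['position'])*1000).round(1))"
```

```text
t: 10.53
position: [0.551, 0.2116, 0.2372]
tool_rot: [-3.024, 0.806, -0.025]
force: [1.5, 0.1, -0.8]
grip_width: 0.0428
t 10.53 pos [551.  211.6 237.2] yawx -29.85 zax [ 0.018  0.007 -1.   ] F [ 1.5  0.1 -0.8] T [-0.01  0.07  0.08] w 0.0428 q6 2.33
[-4.4 10.7 66. ]
```

View pics/w8.png

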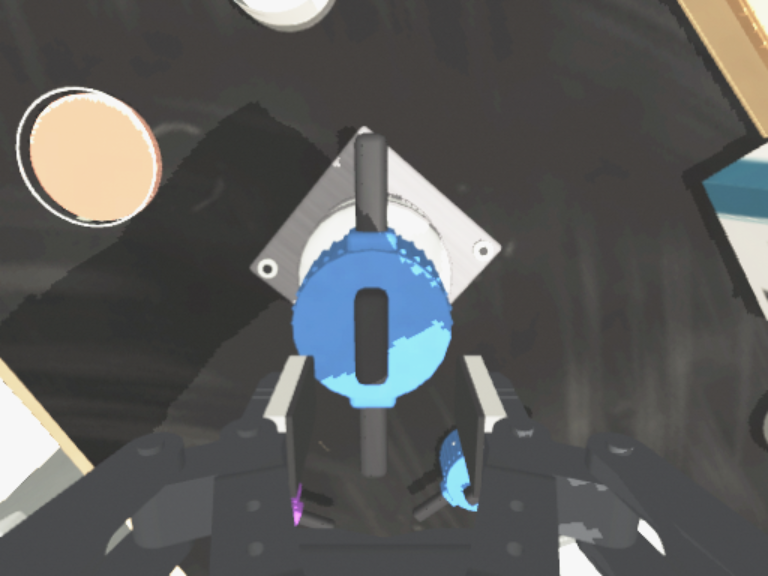

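```bash
python3 -c "
from h import *
f=grab_frame('wrist');s,R=st()
p=onplane(f,371/1.5,337/1.5,.174);print(p,(R.T@(p-s['position'])*1000).round(1))"
python3 -m jog '[-3,7,14,-0.9,-0.7,0,0.5, 0,2,20,0,0,0,0.5, 0,0,15,0,0,0,0.5, 0,0,0,0,0,0,0.5]'
python3 -c "
from h import *
s,R=st()
print((R.T@(np.array([C[0],C[1],.171])-s['position'])*1000).round(1))"
```

```text
t 10.63 pos [550.1 210.8 237.2] yawx -29.92 zax [ 0.018  0.007 -1.   ] F [-0.4  0.4 -1.1] T [-0.01 -0.01  0.07] w 0.0426 q6 2.33
[0.54496672 0.21064505 0.174     ] [-5.1  3.6 63.1]
t: 10.97
position: [0.5417, 0.2015, 0.1851]
tool_rot: [3.032, -0.811, -0.004]
force: [-0.7, -0.1, -0.1]
grip_width: 0.0426
t 10.97 pos [541.7 201.5 185.1] yawx -29.94 zax [-0.003 -0.002 -1.   ] F [-0.7 -0.1 -0.1] T [0.01 0.02 0.05] w 0.0426 q6 2.32
[-0.6 -3.7 14.1]
```

```bash
python3 -m jog '[0,-4,8,0,0,0,0.5, 0,0,0,0,0,0,0, 0,0,0,0,0,0,0, 0,0,0,0,0,0,0, 0,0,0,0,0,0,0, 0,0,0,0,0,0,0]' 60
python3 -c "
from h import *
s,R=st();save(grab_frame('wrist'),'w9.png')
print((R.T@(np.array([C[0],C[1],.171])-s['position'])*1000).round(1))"
```

```text
t: 11.47
position: [0.5423, 0.2033, 0.177]
tool_rot: [3.03, -0.812, -0.008]
force: [-0.9, 0.3, -3.0]
grip_width: 0.0123
t 11.47 pos [542.3 203.3 177. ] yawx -30.01 zax [-0.006 -0.004 -1.   ] F [-0.9  0.3 -3. ] T [-0.05  0.13 -0.04] w 0.0123 q6 2.33
[-0.2 -1.9  6. ]
```

View pics/w9.png

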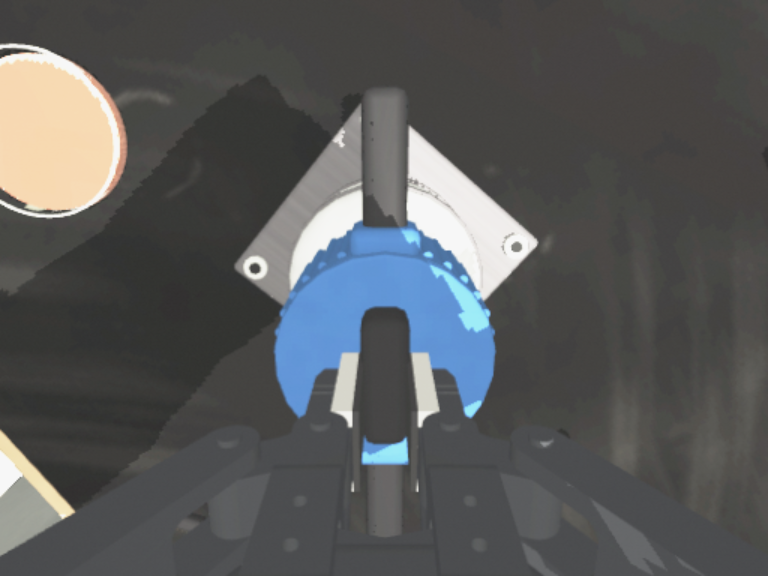

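The grip is pinched squarely. Next is a test lift.

```bash
python3 -m jog '[0,0,-3,0,0,0,0, 0,0,-3,0,0,0,0, 0,0,0,0,0,0,0]'
python3 -c "
from h import *
st()"
```

```text
t: 11.77
position: [0.5426, 0.2035, 0.1838]
tool_rot: [3.03, -0.812, -0.007]
force: [0.7, -0.7, -2.7]
grip_width: 0.0123
t 11.77 pos [542.6 203.5 183.8] yawx -30.0 zax [-0.006 -0.003 -1.   ] F [ 0.7 -0.7 -2.7] T [ 0.01 -0.    0.02] w 0.0123 q6 2.33
```

Free: −2.7 N is just the lid's weight.

```bash
python3 -m jog '[0,0,-8,0,0,0,0, 0,0,-12,0,0,0,0, 0,0,-16,0,0,0,0, 0,0,-20,0,0,0,0, 0,0,-20,0,0,0,0, 0,0,-10,0,0,0,0, 0,0,0,0,0,0,0]'
python3 -c "
from h import *
st();save(grab_frame('wrist'),'w10.png')
g=grab_frame('scene');c=g['color'][120:280,160:370,::-1];cv2.imwrite('pics/s3.png',cv2.resize(c,None,fx=3.7,fy=3.7,interpolation=cv2.INTER_CUBIC))"
```

```text
t: 12.35
position: [0.5428, 0.2039, 0.2768]
tool_rot: [3.03, -0.812, -0.006]
force: [0.9, -0.3, -3.0]
grip_width: 0.0124
t 12.35 pos [542.8 203.9 276.8] yawx -29.99 zax [-0.005 -0.003 -1.   ] F [ 0.9 -0.3 -3. ] T [ 0.01 -0.04  0.03] w 0.0124 q6 2.33
```

View pics/w10.png

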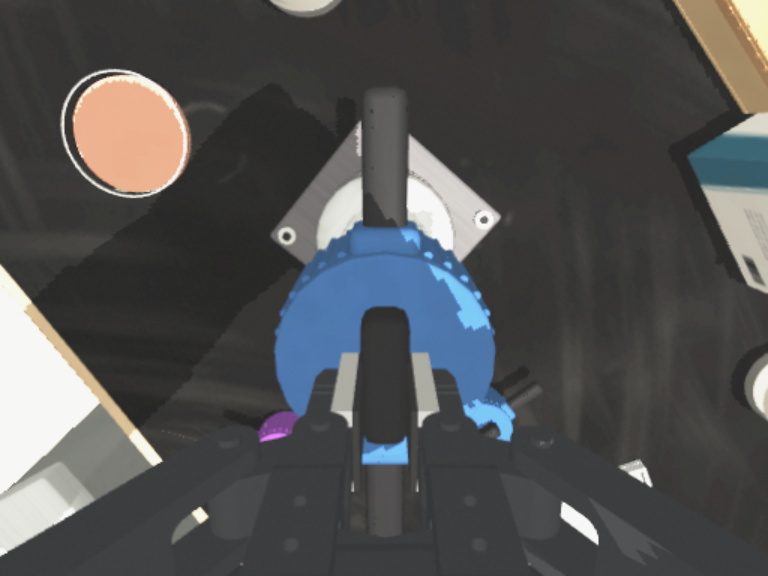

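View pics/s3.png

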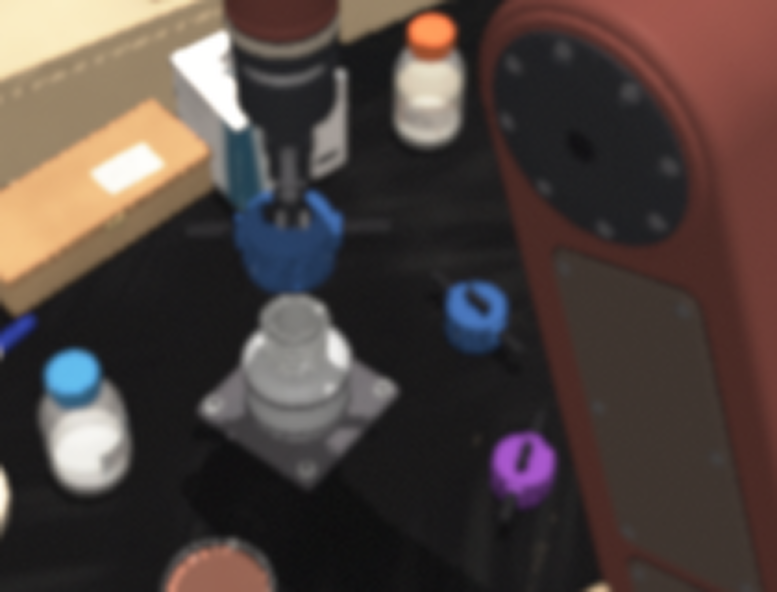

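```bash
python3 -m jog '[6,10,0,0,0,0,0, 12,20,0,0,0,0,0, 16,29,0,0,0,0,0, 17,30,0,0,0,0,0, 17,30,0,0,0,0,0, 17,30,0,0,0,0,0, 17,30,0,0,0,0,0, 17,30,0,0,0,0,0, 17,30,0,0,0,0,0, 17,30,0,0,0,0,0, 12,22,0,0,0,0,0, 6,10,0,0,0,0,0]'
python3 -m jog '[0,0,0,0,0,0,0]'
python3 -c "
from h import *
s,R=st();f=grab_frame('wrist');save(f,'w11.png')
print((R.T@(np.array([.5407,-.1725,.0755])-s['position'])*1000).round(1))"
```

```text
t: 13.45
position: [0.5313, -0.1599, 0.263]
tool_rot: [3.028, -0.801, -0.038]
force: [0.4, 0.2, -3.3]
grip_width: 0.012
t: 13.53
position: [0.5305, -0.1627, 0.2619]
tool_rot: [3.027, -0.806, -0.04]
force: [-0.6, 0.9, -2.6]
grip_width: 0.0125
t 13.53 pos [ 530.5 -162.7  261.9] yawx -29.82 zax [-0.027 -0.002 -1.   ] F [-0.6  0.9 -2.6] T [-0.01 -0.03  0.02] w 0.0125 q6 1.67
[ 17.9   0.5 186. ]
```

View pics/w11.png

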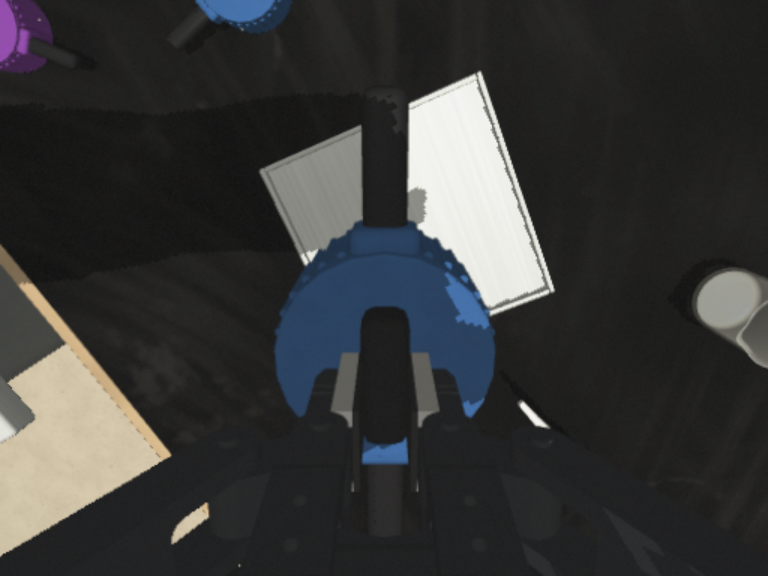

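```bash
python3 -m jog '[7,2,0,0.8,1.3,0,0, 7,2,10,0,0,0,0, 0,0,20,0,0,0,0, 0,0,22,0,0,0,0, 0,0,22,0,0,0,0, 0,0,22,0,0,0,0, 0,0,18,0,0,0,0, 0,0,12,0,0,0,0, 0,0,6,0,0,0,0, 0,0,0,0,0,0,0]'
python3 -c "
from h import *
s,R=st()
print((R.T@(np.array([.5407,-.1725,.0755])-s['position'])*1000).round(1))"
```

```text
t: 14.42
position: [0.539, -0.1602, 0.1167]
tool_rot: [-3.038, 0.79, 0.017]
force: [-1.3, 0.2, -3.5]
grip_width: 0.0127
t 14.42 pos [ 539.  -160.2  116.7] yawx -29.15 zax [-0.01   0.005 -1.   ] F [-1.3  0.2 -3.5] T [-0.02  0.03 -0.02] w 0.0127 q6 1.66
[ 7.9  9.8 41.2]
```

```bash
python3 -m jog '[6,7,6,0,0.6,0,0, 1,2,10,0,0,0,0, 0,0,10,0,0,0,0, 0,0,5,0,0,0,0, 0,0,0,0,0,0,0]'
python3 -c "
from h import *
s,R=st();save(grab_frame('wrist'),'w12.png')
print((R.T@(np.array([.5407,-.1725,.0755])-s['position'])*1000).round(1))"
```

```text
t: 14.83
position: [0.5416, -0.1691, 0.0842]
tool_rot: [-3.042, 0.786, 0.001]
force: [-0.5, -0.2, -3.1]
grip_width: 0.0122
t 14.83 pos [ 541.6 -169.1   84.2] yawx -28.96 zax [-0.001  0.    -1.   ] F [-0.5 -0.2 -3.1] T [0.03 0.03 0.01] w 0.0122 q6 1.64
[0.8 3.4 8.7]
```

View pics/w12.png

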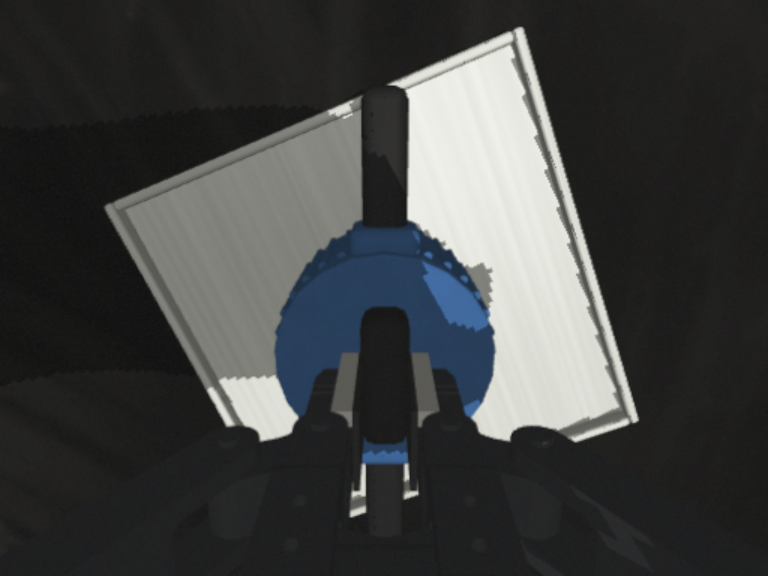

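Level and within the tray's walls. I'll lower it slowly until the force shows contact.

```bash
python3 -m jog '[0,2,3,0,0,0,0, 0,0,2,0,0,0,0, 0,0,1,0,0,0,0, 0,0,0,0,0,0,0]'; python3 -m jog '[0,0,2,0,0,0,0, 0,0,0,0,0,0,0]'
```

```text
t: 15.22
position: [0.5414, -0.171, 0.0792]
tool_rot: [-3.042, 0.785, -0.002]
force: [-0.4, -0.6, -2.9]
grip_width: 0.0118
t: 15.38
position: [0.5416, -0.1711, 0.0774]
tool_rot: [-3.042, 0.785, -0.003]
force: [-0.0, -0.1, -2.6]
grip_width: 0.0126
```

```bash
python3 -m jog '[0,0,1.5,0,0,0,0, 0,0,0,0,0,0,0]';python3 -m jog '[0,0,1,0,0,0,0, 0,0,0,0,0,0,0]'; python3 -m jog '[0,0,1,0,0,0,0, 0,0,0,0,0,0,0]'
```

```text
t: 15.55
position: [0.5418, -0.1712, 0.076]
tool_rot: [3.042, -0.785, 0.003]
force: [-0.8, 0.3, -2.3]
grip_width: 0.0123
t: 15.72
position: [0.5418, -0.1712, 0.0749]
tool_rot: [3.042, -0.785, 0.004]
force: [-0.4, -0.4, -2.6]
grip_width: 0.012
t: 15.88
position: [0.5423, -0.1712, 0.0748]
tool_rot: [-3.042, 0.785, -0.005]
force: [0.3, -0.5, -2.3]
grip_width: 0.0126
```

```bash
python3 -m jog '[0,0,1,0,0,0,0, 0,0,0,0,0,0,0]';python3 -m jog '[0,0,1.5,0,0,0,0, 0,0,0,0,0,0,0]'
```

```text
t: 16.05
position: [0.5428, -0.1712, 0.0748]
tool_rot: [-3.042, 0.785, -0.008]
force: [-0.5, 0.0, -2.6]
grip_width: 0.0128
t: 16.22
position: [0.5435, -0.1712, 0.0749]
tool_rot: [-3.042, 0.785, -0.011]
force: [-0.0, -0.6, -3.2]
grip_width: 0.0122
```

```bash
python3 -c "
from h import *
s,R=st();print(s['q'].round(3),s['tau'].round(1));f=grab_frame('wrist')
for n in('top','scene'):
    g=grab_frame(n);u,v=proj(g,[.5415,-.1715,.05]);u,v=int(u),int(v);c=g['color'][max(v-60,0):v+60,u-80:u+80,::-1];cv2.imwrite('pics/%s5.png'%n,cv2.resize(c,None,fx=4.5,fy=4.5,interpolation=2))
"
```

```text
t 16.22 pos [ 543.5 -171.2   74.9] yawx -28.93 zax [ 0.007 -0.001 -1.   ] F [-0.  -0.6 -3.2] T [ 0.04 -0.04 -0.  ] w 0.0122 q6 1.64
[-4.340e-01  5.210e-01 -2.920e-01  7.520e-01  1.000e-03  1.641e+00] [  0.1 -65.   28.4   0.1   0.1   0. ]
```

View pics/scene5.png

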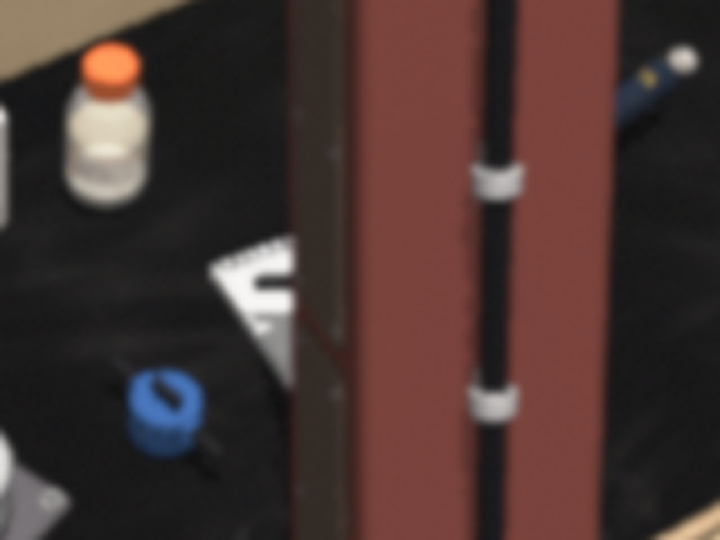

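```bash
python3 -m jog '[0,0,2,0,0,0,0]'; python3 -m jog '[0,0,2,0,0,0,0]'
```

```text
t: 16.45
position: [0.5441, -0.1712, 0.0743]
tool_rot: [-3.041, 0.784, -0.013]
force: [-13.8, 6.7, 49.1]
grip_width: 0.0125
t: 16.53
position: [0.5443, -0.1712, 0.0744]
tool_rot: [-3.042, 0.784, -0.014]
force: [-9.5, 4.7, 32.3]
grip_width: 0.0119
```

Contact confirmed. Release and check.

```bash
python3 -m jog '[0,0,0,0,0,0,0, 0,0,0,0,0,0,0]' 20; python3 -m jog '[0,0,0,0,0,0,0.25, 0,0,0,0,0,0,0.4, 0,0,0,0,0,0,0.4, 0,0,0,0,0,0,0.4, 0,0,0,0,0,0,0.4]'
python3 -c "
from h import *
st();f=grab_frame('wrist');save(f,'w13.png')"
```

```text
t: 16.7
position: [0.5444, -0.1714, 0.0753]
tool_rot: [3.042, -0.784, 0.016]
force: [-0.3, -0.7, -3.0]
grip_width: 0.0126
t: 17.12
position: [0.5443, -0.1716, 0.0741]
tool_rot: [3.042, -0.784, 0.014]
force: [-0.2, -0.3, -0.4]
grip_width: 0.0341
t 17.12 pos [ 544.3 -171.6   74.1] yawx -28.92 zax [ 0.009 -0.003 -1.   ] F [-0.2 -0.3 -0.4] T [-0.03  0.09 -0.  ] w 0.0341 q6 1.64
```

View pics/w13.png

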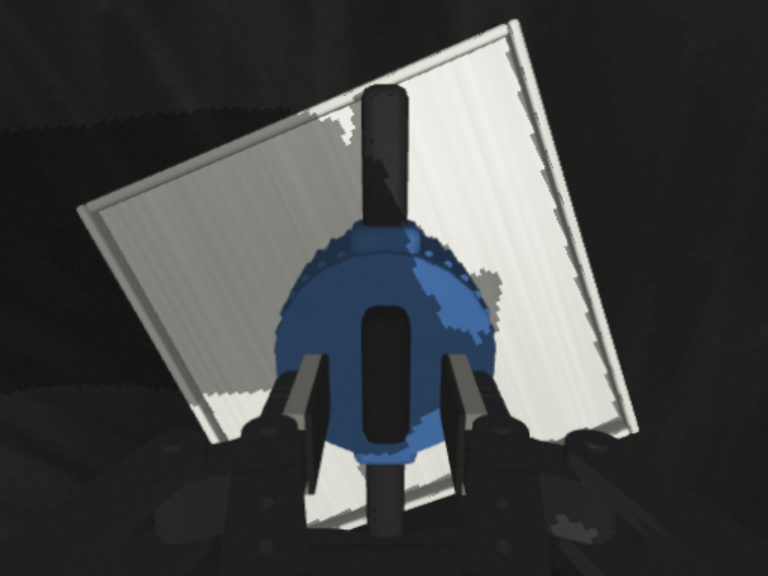

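```bash
python3 -m jog '[0,0,-8,0,0,0,0.5, 0,0,-15,0,0,0,0.5, 0,0,-30,0,0,0,0.5, 0,0,-35,0,0,0,0.5, 0,0,-35,0,0,0,0.5, 0,0,-35,0,0,0,0.5, 0,25,-10,0,0,0,0.5, 0,30,0,0,0,0,0.5, 0,25,0,0,0,0,0.5, 0,0,0,0,0,0,0.5, 0,0,0,0,0,0,0.5]'
python3 -c "
from h import *
st();f=grab_frame('wrist');save(f,'w14.png')
g=grab_frame('top');save(g,'top9.png')"
```

```text
t: 18.08
position: [0.5023, -0.2428, 0.2566]
tool_rot: [3.041, -0.78, 0.019]
force: [0.1, 0.5, -0.1]
grip_width: 0.0428
t 18.08 pos [ 502.3 -242.8  256.6] yawx -28.77 zax [ 0.011 -0.005 -1.   ] F [ 0.1  0.5 -0.1] T [ 0.    0.01 -0.02] w 0.0428 q6 1.49
```

View pics/w14.png

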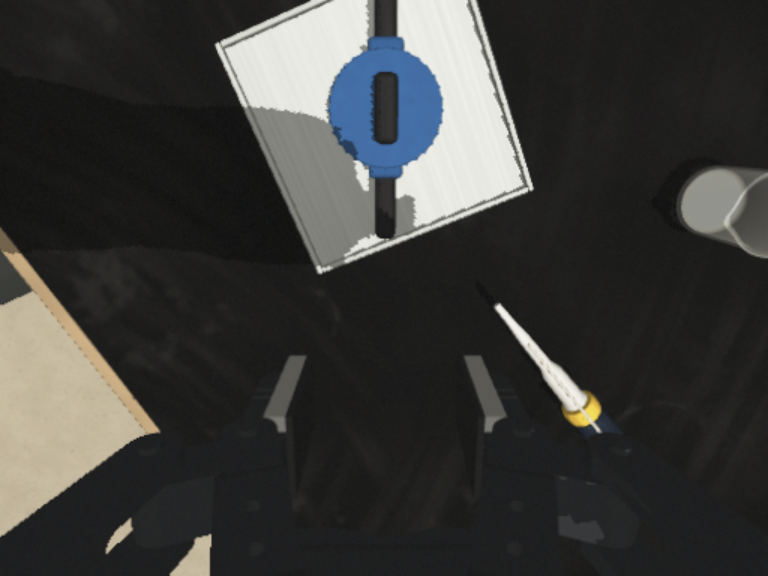

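View pics/top9.png

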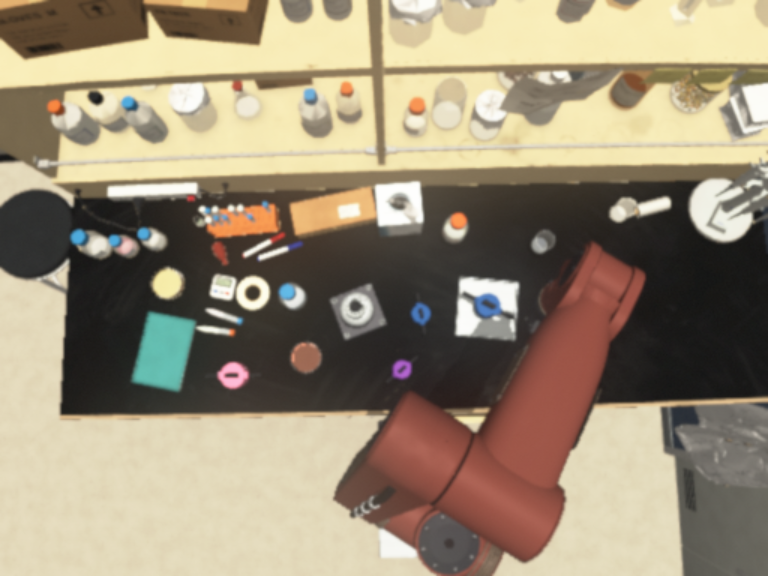

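The lid lies in the tray at wrist (386,107) and top (487,306), and everything else stands where it was. Next is a depth check that it lies level.

```bash
python3 -c "
from h import *
f=grab_frame('wrist')
P=np.array([depthpt(f,u,v) for u in range(222,292,2) for v in range(38,106,2)])
b=P[(P[:,2]>.045)&(P[:,2]<.062)];A=np.c_[b[:,:2]-b[:,:2].mean(0),np.ones(len(b))]
c=np.linalg.lstsq(A,b[:,2],rcond=None)[0];print(len(b),'tilt',c[:2].round(4),'z',c[2].round(4),'centre',((b.max(0)+b.min(0))/2).round(4))
st()"
```

```text
895 tilt [0.0028 0.0011] z 0.0546 centre [ 0.547  -0.1673  0.0515]
t 18.23 pos [ 502.7 -241.6  255.8] yawx -28.66 zax [ 0.01  -0.005 -1.   ] F [-0.8 -0.1 -0.8] T [-0.07  0.05  0.03] w 0.0427 q6 1.49
```

Lid top is at 54.6 mm, so its lower edge is at 4.6 mm on the tray floor. It is level to 0.003 rad and near the centre.

```bash
python3 -c "
from cell import sign_off
print(sign_off())"
```

```text
the job is handed in; nothing more can be done
None
```

The lid is off the canister and lies flat, grip upward, in the metal tray. I handed the job in at about 18 s; the interface gives no verdict.

**What I did:**
- I pushed the larger blue lid's arm round anticlockwise with closed fingers for about 2.09 turns, and the camera depth showed it 20 mm up.
- I pinched its grip and a test lift showed only its own weight (about 2.7 N), so the threads had let go.
- I carried it to the tray, lowered it in small steps, released it and backed away.

**Last checks:**
- **Lid:** its top is at 54.6 mm, which puts the lower edge about 4.6 mm above the worktop. It is level to about 0.003 rad and less than 10 mm from the tray's centre.
- **Robot:** it stands clear, with about zero force on the tool.
- **Bystanders:** the top view before and after shows the bottles and petri dish unmoved. The beaker also looks in place. I judged this by eye and did not measure it.

**What disagreed:**
- While setting the lid down, the force reading stayed near the lid's weight even after contact. An extra 2 mm push to check then read about 49 N for a moment. That is under the 120 N wrist limit, and the load went through the lid.
- On the way round, the fingers also drifted up to 14 mm off the planned radius, and I corrected that between moves.

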